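# Load the drill jig and bolt its sprung leaf shut

### The job

Load the pine block flat into the nest of the drill jig, between its low rails. Then swing the jig's sprung steel leaf down over the block and, while holding it down against its spring, slide the bolt by its red paddle fully home under the blue keeper, so that the leaf stays shut when you let go. Leave the tape measure and the screwdriver where they are.

Things in the scene. Friction and masses are not known exactly. Their poses are not given: they have to be found in the camera images.
- jig: fixed drill jig: aluminium plate 250 x 190 x 12 mm. Origin: centre of its underside, on the bench; x from the open front (left, robot side) to the hinge at the back, y to the left seen from there. Blue hinge cheeks: x 80 to 110, y +-56 to +-68, up to z 76 mm. Rest stud, 14 mm diameter: x -105, y -33, up to z 56 mm. The open leaf hangs over the nest: lean the gripper's body 25 to 40 deg to the front.
- keeper (a point): blue keeper at the jig's front left: centre of the underside of its inward lip, at jig x -100, y 77, z 83 mm; axes as the jig's. The lip is 34 x 34 mm, 8 mm thick (jig y 60 to 94, top at z 91 mm) on a post 10 mm thick at y 84 to 94 mm. The bolt goes under the lip.
- nest (a point): centre of the nest's floor on the jig, 12 mm above the bench; axes as the jig's. The nest is 100 mm along x, 54 mm along y inside, bounded by dark steel strips 10 mm high: side rails 60 mm long (x +-30, y +-27 to +-35 mm) and end stops 30 mm wide (x +-50 to +-58 mm).
- hinge (a point): midpoint of the leaf's hinge axis on the jig, at jig x 95, z 62 mm. The hinge axis runs along the jig's y.
- leaf (a joint): angle of the leaf (rad), a steel plate reaching 215 mm from the hinge, 90 wide, 8 thick, level with the hinge axis: 0 = level, shut (underside 58 mm over the bench, 6 mm above a seated block), 0.90 = fully open, front end up; stop at -0.01. A torsion spring drives it open (at the paddle 3 N open, 5 N shut), so it flies back unless held or bolted. Bolted and released it rests at about 0.017.
- bolt (a joint): travel of the brass bolt along the jig's +y (m): 0 to 0.006 at the start, 0.030 = fully home at its stop. Rod of 12 mm diameter across the leaf's front, axis 195 mm from the hinge, 12 mm above the leaf's mid-plane; round tip at jig y = 52 mm + travel. It passes under the keeper lip only with the leaf below about 0.015. Slides with 1.2 N and stays where it is left.
- paddle (a point): grip point on the bolt's red paddle, a bar 14 mm thick along the jig's y, 18 wide, 65 long, 42 mm up from the rod's axis. It rises at 45 deg to the jig's front when the leaf is shut, nearly straight up when open. With the leaf at 0 the point is 225 mm in front of the hinge axis, 42 mm above it, at y = -30 mm + travel; it turns with the leaf. Grip across the thickness.
- wood_block: pine block 45 x 90 x 40 mm (x, y, z), 0.11 kg, lying flat on the bench left of the jig. Origin: centre of its underside; its long side is its y axis. In the nest its long side lies along the jig's x, either way round.
- tape_measure: yellow and black tape measure 32 x 76 x 63 mm standing on the bench, a bystander; origin at the centre of its underside
- screwdriver: screwdriver with dark handle, 30 x 193 x 29 mm, lying on the bench on the left, a bystander; origin at the centre of its underside

How it is judged:
By the outcome, as a careful person would: the job done as asked, in the order asked, and still so for the second after the job is handed in, with the robot touching nothing.
It also fails if it takes over 58 s, if anything falls off the work surface, if the arm or the gripper's body presses on something with over 40 N, if the wrist force passes 120 N, or if a joint passes its speed limit or range.

### The arm

A 6-joint arm with a two-finger parallel gripper is mounted at the origin on a cart in front of the work surface, level with it; the furniture and walls round the work are solid. World frame = base frame: x ahead of the robot, y to its left, z up, the work surface at z = 0. Lengths are in m, angles in rad, forces in N, time in s.
With the tool pointing down it reaches from about 0.35 to 0.85 m from the base axis. Payload 8.1 kg.
Tool frame: the origin (TCP) lies at the centre of the arm's flange, where the gripper is bolted on; the fingertips stand 186 mm ahead of it and the grasp point (between the pads) lies 167 mm ahead of it; z points along the fingers, y is the line along which they close (so a half turn about z gives the same grasp; the last joint's range is limited). The gripper opens to 93 mm and grips with 3 to 60 N. Pads are 15 mm wide; open, the fingers measure 128 mm over their backs; the gripper's body (75 mm by 188 mm) begins 65 mm behind the grasp point.
Start: joints at [-1.321, 0.13, 1.488, -0, 1.523, -0.085], TCP at [0.197, -0.567, 0.405] pointing down, gripper open.
Joint ranges: [-2.96, 2.96], [-0.89, 2.26], [0.02, 2.5], [-1.34, 4.48], [0, 2.73], [-2.66, 2.66]. Speed limits (rad/s): [2.39, 2.39, 2.79, 3.14, 3.14, 3.14].

### API

Orientations are given as a rotation vector (axis times angle).
In Python, from plant import robot gives the robot as it stands.
- The arm moves only by the tool apply_moves, never from a script. Its argument "series" is a list of rows, each a list of 2 entries, a list of its own where there are three numbers: the shift along the tool's x, y, z in mm, then the turn, a rotation vector about the tool's x, y, z in rad. A call has 1 to 12 rows; each row shifts and turns the commanded pose from where the row before left it, along the tool's axes as they then stand; what a row does not reach is not made up. A row lasts 1/12 s, in which the tool goes at most 41.7 mm and 7.16 degrees, less where a joint would pass 70% of its speed; a pose out of reach is approached as far as the arm can. A call is refused whole if a number of a shift passes 41.7 or a number of a turn 0.125, either way. A call with a gripper value outside its range is refused whole. "claw" is the opening, from 0 (shut) to 1 (fully open), set as the call begins (left out, the last holds). The fingers move at their own pace and stop on an object; "newtons" is the grip in N (left out, the last holds). Time passes only in rows, so rows that do not move let the fingers close. It gives the time, the measured TCP pose, the force, the opening and the grip force at its end, in the units of the state.
- robot.read_state(): the state, without advancing time (a new reading comes with each control period).
- robot.read_camera(name): name is "scene" or "top"; returns (picture, depth): 400x640x3 uint8, blue, green, red; 400x640 float32, m along the optical axis (not along the pixel's ray), 0 where there is no reading.
- robot.calibration(name): a dict with "fx", "fy", "cx", "cy" (pixels), "extrinsics" (4x4, takes a point from world to camera coordinates). Camera axes: x right, y down, z forward; pixel columns grow to the right and rows downward; lengths in m; the calibration is good to about 2 mm. A picture is of the moment at which its call begins. calibration takes no time and is no camera call.
- robot.close_job(): hands the job in; it is judged then, once.
The state is a dict: "t": time; "q": joint angles; "dq": joint speeds; "joint_torque": joint torques, N m; "tool_pos": TCP position; "orientation": TCP orientation; "force": force on the tool from outside, world axes, zero at the start; "wrist_torque": the same for the moment, N m; "opening": finger opening in m; "gripper_force": force on a finger pad.
Only numpy, scipy, OpenCV 4.12 (cv2) and the standard library are available. Lean on these libraries where they do the work, as an engineer would, in place of code of your own. Each camera call takes 0.05 s, during which the arm holds its last target. There are 200 camera calls.

## Working session

There is one attempt and no reset: what is moved stays moved. The work goes in short steps, Python scripts to look and compute and a tool call to move; the robot and the scene stay as the last step left them, time stands still between calls to the robot, and variables do not carry over. Pictures are saved under pics/ and viewed, at most 10 in all, crops included, and the job is handed in when it is done.

Besides the shell and the picture viewer there is one more tool, called after ">>>" in YAML: its name, and indented under it one key for each argument. apply_moves: Moves the arm, as the interface text tells. Its arguments: {"type":"object","properties":{"series":{"type":"array"},"claw":{"type":"number"},"newtons":{"type":"number"}},"required":["series"]}

```bash
mkdir -p pics; ls
python3 - <<'E'
from plant import robot
import cv2,numpy as np
s=robot.read_state();print(s)
for n in("scene","top"):
    p,d=robot.read_camera(n);cv2.imwrite(f"pics/{n}0.png",p);np.save(f"{n}0.npy",d)
    c=robot.calibration(n);print(n,c)
E
```

```text
pics
{'t': 0.0, 'q': array([-1.32140477e+00,  1.31169046e-01,  1.48927074e+00,  8.99262217e-06,
        1.52300111e+00, -8.54069560e-02]), 'dq': array([ 0.00090187, -0.00132293,  0.00058818, -0.00092922, -0.00094121,
        0.00114466]), 'joint_torque': array([-9.65922118e-04, -5.59850299e+01, -4.91752017e+01,  7.65604503e-02,
        3.58044798e-02, -1.82533568e-04]), 'tool_pos': array([ 0.1971099 , -0.56645865,  0.40368712]), 'orientation': array([-3.09586079e+00, -5.23139818e-01,  2.23581664e-04]), 'force': array([-0.68697311,  1.06747963,  0.27817217]), 'wrist_torque': array([ 0.07405629, -0.02852859, -0.05334297]), 'gripper_force': 0.0, 'opening': 0.09338006060122508}
scene {'fx': 384.98747960587593, 'fy': 384.98747960587593, 'cx': 317.88337091757717, 'cy': 198.31599641548587, 'extrinsics': array([[-0.84026426, -0.542084  , -0.01004521,  0.48252384],
       [-0.23705369,  0.38398477, -0.89239075,  0.20215081],
       [ 0.48760795, -0.7474628 , -0.45115169,  1.16970466],
       [ 0.        ,  0.        ,  0.        ,  1.        ]])}
top {'fx': 410.468922015776, 'fy': 410.468922015776, 'cx': 327.3989551438402, 'cy': 204.67395546791113, 'extrinsics': array([[-0.00458189, -0.99969373,  0.02431968,  0.04320143],
       [-0.99692439,  0.00266379, -0.07832409,  0.56285554],
       [ 0.07823532, -0.02460376, -0.99663127,  1.30136881],
       [ 0.        ,  0.        ,  0.        ,  1.        ]])}
```

View pics/scene0.png

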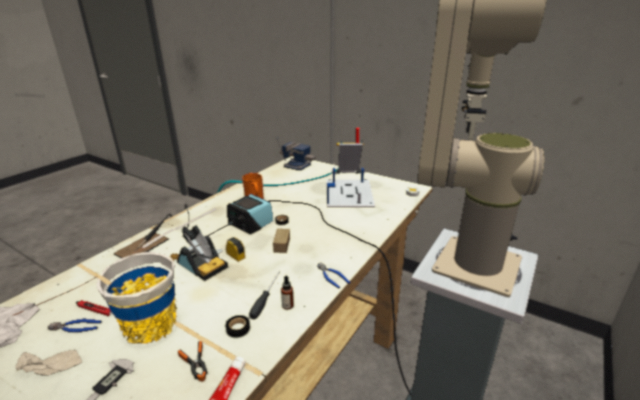

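View pics/top0.png

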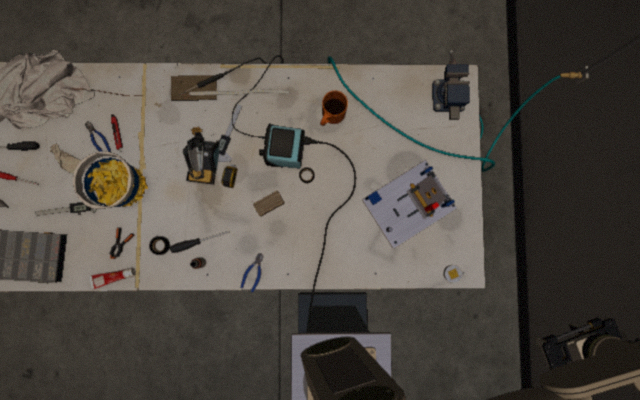

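```bash
cat > h.py <<'E'
import numpy as np,cv2
from plant import robot
def world(n,d):
    c=robot.calibration(n);v,u=np.mgrid[0:400,0:640]
    P=np.stack([(u-c['cx'])/c['fx']*d,(v-c['cy'])/c['fy']*d,d],-1)
    E=c['extrinsics'];return (P-E[:3,3])@E[:3,:3]
def proj(n,X):
    c=robot.calibration(n);E=c['extrinsics'];p=np.atleast_2d(X)@E[:3,:3].T+E[:3,3]
    return p[:,:2]/p[:,2:]*[c['fx'],c['fy']]+[c['cx'],c['cy']]
E
python3 - <<'E'
from h import *
p=cv2.imread('pics/top0.png');d=np.load('top0.npy');W=world('top',d)
s=cv2.imread('pics/scene0.png');ds=np.load('scene0.npy');Ws=world('scene',ds)
a=cv2.resize(p[150:260,350:480],None,fx=5,fy=5,interpolation=cv2.INTER_CUBIC)
cv2.imwrite('pics/c1.png',a)
b=cv2.resize(s[120:215,315:390],None,fx=6,fy=6,interpolation=cv2.INTER_CUBIC)
cv2.imwrite('pics/c2.png',b)
bench=W[215:240,280:320,2];print('bench z',np.median(bench),bench.std())
print('bench scene',np.median(Ws[255:262,300:315].reshape(-1,3),0))
# block
for nm,w,im,(r0,r1,c0,c1) in(('top',W,p,(180,225,245,295)),('scene',Ws,s,(220,262,262,300))):
    z=w[r0:r1,c0:c1,2];m=(z>.03)&(z<.05);q=w[r0:r1,c0:c1][m]
    print(nm,m.sum(),cv2.minAreaRect(q[:,:2].astype(np.float32)*1000),q.mean(0),np.median(q[:,2]))
for x,y in((430,189),(434,209),(372,197),(380,230),(445,180)):print((x,y),W[y,x])
E
```

```text
bench z 0.0007760701238337803 0.0945024353786601
bench scene [0.45540515 0.24815455 0.00274252]
top 408 ((568.6685791015625, 230.1746826171875), (45.03054428100586, 89.93594360351562), 29.109071731567383) [0.56841272 0.22984704 0.03961075] 0.03964908681389537
scene 258 ((598.6752319335938, 208.60687255859375), (72.9095687866211, 180.14309692382812), 51.59298324584961) [0.56532422 0.23866294 0.03974143] 0.04058105540075632
(430, 189) [ 0.6010017  -0.26367499  0.12662302]
(434, 209) [ 0.5382836  -0.26275591  0.16661829]
(372, 197) [ 0.58119639 -0.09457523  0.08682425]
(380, 230) [ 0.48120552 -0.13138585 -0.00220232]
(445, 180) [ 0.64500005 -0.34807792  0.0049741 ]
```

View pics/c1.png

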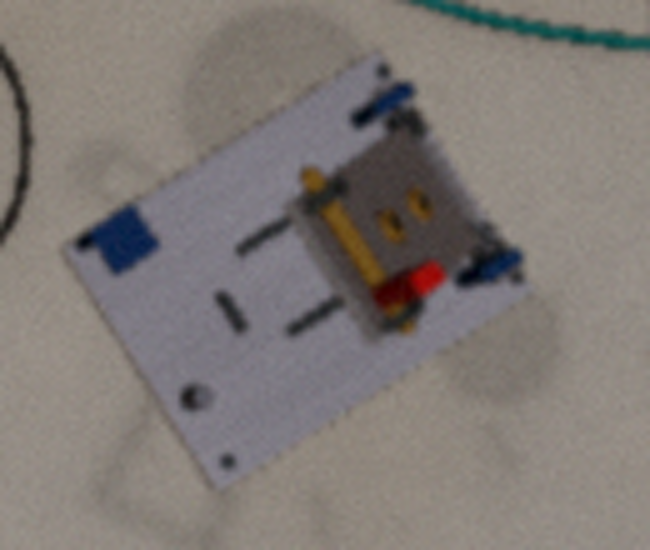

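View pics/c2.png

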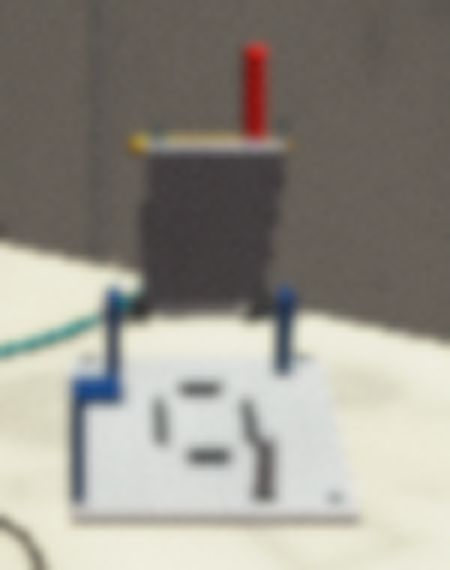

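```bash
cat >> h.py <<'E'
from scipy.optimize import least_squares
from scipy.spatial.transform import Rotation as R
T=[(-125,95,12,66,243),(-125,-95,12,220,490),(125,95,12,378,50),(125,-95,12,530,290),(-100,77,91,126,240),(-105,-33,56,190,397),
(-30,31,22,238,250),(-54,0,22,231,312),(-30,-31,22,290,332),(95,62,76,385,103),(95,-62,76,490,266)]
S=[(-125,95,12,73,514),(-125,-95,12,358,514),(-54,0,22,209,455),(54,0,22,200,387),(-105,-33,56,263,442),(95,62,76,115,292),(95,-62,76,286,292),(-100,77,91,98,384)]
E
python3 - <<'E'
from h import *
T=np.array(T,float);S=np.array(S,float)
uT=(T[:,3:]+.5)/5-.5+[350,150];uS=(S[:,3:]+.5)/6-.5+[315,120]
def J(p,X):
    c,s=np.cos(p[2]),np.sin(p[2]);X=X/1000;return np.c_[p[0]+c*X[:,0]-s*X[:,1],p[1]+s*X[:,0]+c*X[:,1],X[:,2]]
def f(p,w=(1,1)):return np.r_[w[0]*(proj('top',J(p,T[:,:3]))-uT).ravel(),w[1]*(proj('scene',J(p,S[:,:3]))-uS).ravel()]
for w in((1,0),(0,1),(1,1)):
    r=least_squares(f,[.55,-.2,-.6],args=(w,),loss='soft_l1');print(w,r.x)
    print(np.round(f(r.x).reshape(-1,2),1).tolist())
# leaf pts
p,q=r.x,None
W=world('top',np.load('top0.npy'));im=cv2.imread('pics/top0.png').astype(int)
m=(im[...,2]>110)&(im[...,1]<50)&(im[...,0]<60);m[:,:400]=0;m[:,470:]=0;m[:150]=0;m[260:]=0
w=W[m];c,s=np.cos(p[2]),np.sin(p[2]);d=w[:,:2]-p[:2]
print('paddle jig',np.round(np.c_[c*d[:,0]+s*d[:,1],-s*d[:,0]+c*d[:,1],w[:,2]]*1000).astype(int).tolist())
E
```

```text
(1, 0) [ 0.56714449 -0.22527366 -1.01840829]
[[-1.7, 0.7], [-1.1, 1.0], [-0.1, -0.5], [1.0, 0.4], [-0.9, -0.4], [2.1, -0.2], [-0.5, 0.3], [-0.1, -0.1], [-0.6, 0.2], [1.6, -1.2], [2.2, -0.2], [-1.1, -0.0], [0.4, -0.0], [-0.2, -0.6], [0.0, -0.4], [0.2, -0.4], [-0.3, 0.1], [-0.1, 0.1], [-0.6, 0.5]]
(0, 1) [ 0.56622953 -0.22517387 -1.01836983]
[[-1.7, 1.0], [-1.2, 1.3], [-0.1, -0.3], [1.0, 0.6], [-1.0, -0.1], [2.1, 0.1], [-0.5, 0.6], [-0.2, 0.2], [-0.6, 0.5], [1.6, -0.9], [2.1, 0.1], [-0.9, 0.0], [0.6, 0.1], [0.0, -0.5], [0.2, -0.3], [0.4, -0.4], [-0.2, 0.2], [0.1, 0.2], [-0.4, 0.6]]
(1, 1) [ 0.56690793 -0.22539454 -1.01811258]
[[-1.6, 0.8], [-1.1, 1.1], [-0.0, -0.5], [1.0, 0.4], [-0.9, -0.3], [2.2, -0.1], [-0.4, 0.4], [-0.1, 0.0], [-0.5, 0.3], [1.6, -1.1], [2.2, -0.1], [-1.0, -0.0], [0.4, -0.0], [-0.1, -0.6], [0.1, -0.4], [0.3, -0.4], [-0.3, 0.2], [-0.1, 0.1], [-0.5, 0.5]]
paddle jig [[-6, -21, 286], [-5, -22, 290], [-1, -24, 285], [-11, -21, 285], [-10, -22, 289], [-7, -23, 284], [-5, -25, 285], [-2, -26, 284], [-1, -27, 286], [-13, -23, 287], [-12, -24, 288], [-9, -25, 286], [-7, -27, 287], [-5, -28, 287], [-3, -29, 288], [-13, -25, 282], [-12, -26, 285], [-11, -27, 288], [-8, -29, 285], [-6, -30, 286], [-15, -27, 282], [-14, -28, 288], [-12, -30, 289], [-9, -31, 285], [-16, -30, 288]]
```

```bash
cat >> h.py <<'E'
JIG=np.array([.567,-.2253,0]);YAW=-1.018
def jig(p):
    return JIG+R.from_euler('z',YAW).apply(np.array(p)/1000)
def pose(g,yaw,lean,flip=0):
    """grasp point g world m; tool y across yaw dir; body leans back by lean deg"""
    l=np.radians(lean);z=np.array([np.sin(l),0,-np.cos(l)]);y=np.array([0,1 if flip else -1,0])
    M=R.from_euler('z',yaw).as_matrix()@np.c_[np.cross(y,z),y,z]
    T=np.eye(4);T[:3,:3]=M;T[:3,3]=g-.167*M[:,2];return T
def cur():
    s=robot.read_state();T=np.eye(4);T[:3,:3]=R.from_rotvec(s['orientation']).as_matrix();T[:3,3]=s['tool_pos'];return T,s
def rows(A,B,vmax=40,wmax=.12,n=None):
    from scipy.linalg import logm,expm
    D=np.linalg.inv(A)@B;L=np.real(logm(D))
    if n is None:
        n=1
        while True:
            E=expm(L/n);t=E[:3,3]*1000;w=R.from_matrix(E[:3,:3]).as_rotvec()
            if np.linalg.norm(t)<=vmax and np.linalg.norm(w)<=wmax:break
            n+=1
    E=expm(L/n);t=E[:3,3]*1000;w=R.from_matrix(E[:3,:3]).as_rotvec()
    print(n,'x',[np.round(t,1).tolist(),np.round(w,4).tolist()]);return n
def at(T):
    g=T[:3,3]+.167*T[:3,2];return np.round(g*1000,1),np.round(R.from_euler('z',-YAW).apply(g-JIG)*1000,1)
BYAW=np.radians(29.1-90);BP=np.array([.5685,.230,0])
E
python3 - <<'E'
from h import *
A,s=cur();print(A.round(3));print(at(A))
for f in(0,1):
    up=pose(BP+[0,0,.150],BYAW,30,f);dn=pose(BP+[0,0,.032],BYAW,30,f)
    print(f,R.from_matrix(A[:3,:3].T@up[:3,:3]).magnitude());rows(A,up);rows(up,dn)
E
```

```text
[[ 0.944  0.329 -0.     0.197]
 [ 0.329 -0.944  0.002 -0.566]
 [ 0.    -0.002 -1.     0.404]
 [ 0.     0.     0.     1.   ]]
(array([ 197. , -566.2,  236.8]), array([  95.9, -493.9,  236.8]))
0 1.4773092556872798
26 x [[0.6, -39.2, 2.0], [-0.0141, 0.0168, 0.0524]]
3 x [[-19.7, -0.0, 34.1], [0.0, 0.0, 0.0]]
1 1.800972378756833
27 x [[39.3, -2.0, -6.0], [-0.0169, -0.0142, -0.0629]]
3 x [[19.7, 0.0, 34.1], [-0.0, -0.0, 0.0]]
```

```bash
cat >> h.py <<'E'
from scipy.spatial.transform import Slerp
def line(A,B,n,prev=None):
    """straight line + slerp, per-row list"""
    S=Slerp([0,1],R.from_matrix([A[:3,:3],B[:3,:3]]));o=[]
    P=A
    for i in range(1,n+1):
        Q=np.eye(4);Q[:3,:3]=S(i/n).as_matrix();Q[:3,3]=A[:3,3]+(B[:3,3]-A[:3,3])*i/n
        D=np.linalg.inv(P)@Q;t=np.round(D[:3,3]*1000).tolist();w=np.round(R.from_matrix(D[:3,:3]).as_rotvec(),3).tolist()
        E=np.eye(4);E[:3,:3]=R.from_rotvec(w).as_matrix();E[:3,3]=np.array(t)/1000
        P=P@E;o.append([[int(v) for v in t],w])
    print(str(o).replace(' ',''));return P
E
python3 - <<'E'
from h import *
A,s=cur()
up=pose(BP+[0,0,.150],BYAW,30,1);dn=pose(BP+[0,0,.032],BYAW,30,1)
M=up.copy();M[:3,:3]=Slerp([0,1],R.from_matrix([A[:3,:3],up[:3,:3]]))(.45).as_matrix();M[:3,3]=[.36,-.2,.47]
P=line(A,M,11);P=line(P,up,15)
E
```

```text
[[[25,-27,-6],[-0.019,-0.016,-0.07]],[[27,-24,-7],[-0.018,-0.015,-0.069]],[[28,-23,-8],[-0.019,-0.016,-0.07]],[[29,-21,-8],[-0.019,-0.016,-0.069]],[[31,-18,-10],[-0.018,-0.016,-0.07]],[[32,-16,-10],[-0.019,-0.015,-0.069]],[[32,-13,-11],[-0.019,-0.016,-0.07]],[[34,-11,-12],[-0.018,-0.016,-0.069]],[[33,-8,-12],[-0.019,-0.015,-0.07]],[[34,-6,-13],[-0.019,-0.016,-0.069]],[[35,-3,-14],[-0.018,-0.016,-0.07]]]
[[[37,-6,3],[-0.017,-0.014,-0.062]],[[37,-4,2],[-0.017,-0.014,-0.063]],[[37,-1,1],[-0.016,-0.014,-0.062]],[[37,1,1],[-0.017,-0.014,-0.062]],[[37,3,1],[-0.017,-0.014,-0.062]],[[37,5,0],[-0.016,-0.015,-0.063]],[[36,8,0],[-0.017,-0.014,-0.062]],[[36,10,-1],[-0.017,-0.014,-0.062]],[[35,12,-1],[-0.017,-0.014,-0.063]],[[35,14,-1],[-0.017,-0.014,-0.062]],[[33,17,-2],[-0.016,-0.014,-0.062]],[[32,19,-1],[-0.017,-0.014,-0.062]],[[31,20,-2],[-0.017,-0.014,-0.063]],[[30,23,-2],[-0.017,-0.014,-0.062]],[[28,24,-2],[-0.016,-0.014,-0.062]]]
```

>>> apply_moves:
  series:
    - [[25,-27,-6],[-0.019,-0.016,-0.07]]
    - [[27,-24,-7],[-0.018,-0.015,-0.069]]
    - [[28,-23,-8],[-0.019,-0.016,-0.07]]
    - [[29,-21,-8],[-0.019,-0.016,-0.069]]
    - [[31,-18,-10],[-0.018,-0.016,-0.07]]
    - [[32,-16,-10],[-0.019,-0.015,-0.069]]
    - [[32,-13,-11],[-0.019,-0.016,-0.07]]
    - [[34,-11,-12],[-0.018,-0.016,-0.069]]
    - [[33,-8,-12],[-0.019,-0.015,-0.07]]
    - [[34,-6,-13],[-0.019,-0.016,-0.069]]
    - [[35,-3,-14],[-0.018,-0.016,-0.07]]
  claw: 1

```text
t: 1.02
tool_pos: [0.3605, -0.1982, 0.4705]
orientation: [2.474, 1.529, -0.195]
force: [1.2, 0.0, -1.4]
opening: 0.0933
gripper_force: 0.0
```

>>> apply_moves:
  series:
    - [[37,-6,3],[-0.017,-0.014,-0.062]]
    - [[37,-4,2],[-0.017,-0.014,-0.063]]
    - [[37,-1,1],[-0.016,-0.014,-0.062]]
    - [[37,1,1],[-0.017,-0.014,-0.062]]
    - [[37,3,1],[-0.017,-0.014,-0.062]]
    - [[37,5,0],[-0.016,-0.015,-0.063]]
    - [[36,8,0],[-0.017,-0.014,-0.062]]
    - [[36,10,-1],[-0.017,-0.014,-0.062]]
    - [[35,12,-1],[-0.017,-0.014,-0.063]]
    - [[35,14,-1],[-0.017,-0.014,-0.062]]
    - [[33,17,-2],[-0.016,-0.014,-0.062]]
    - [[32,19,-1],[-0.017,-0.014,-0.062]]

```text
t: 2.02
tool_pos: [0.495, 0.2041, 0.3284]
orientation: [1.593, 2.189, -0.337]
force: [0.3, -0.9, 1.3]
opening: 0.0932
gripper_force: 0.0
```

>>> apply_moves:
  series:
    - [[31,20,-2],[-0.017,-0.014,-0.063]]
    - [[30,23,-2],[-0.017,-0.014,-0.062]]
    - [[28,24,-2],[-0.016,-0.014,-0.062]]
    - [[0,0,0],[0,0,0]]
    - [[0,0,0],[0,0,0]]
    - [[0,0,0],[0,0,0]]

```text
t: 2.52
tool_pos: [0.5276, 0.3027, 0.294]
orientation: [1.352, 2.298, -0.365]
force: [-0.3, -0.1, 0.4]
opening: 0.0929
gripper_force: 0.0
```

Run:
```python
from h import *
A,s=cur();print(s['q'].round(3),at(A),s['force'])
up=pose(BP+[0,0,.150],BYAW,30,1);dn=pose(BP+[0,0,.032],BYAW,30,1)
print((A[:3,3]-up[:3,3])*1000)
P=line(A,dn,8)
```

```text
[ 0.594  0.277  1.576 -0.534  1.371  0.217] (array([568.1, 229.4, 149.5]), array([-386.4,  239.7,  149.5])) [-0.32008877 -0.09969402  0.37206069]
[-0.24115316 -0.21917044 -0.62287261]
[[[7,0,13],[-0.0,0.0,0.0]],[[8,0,12],[-0.0,0.0,0.0]],[[7,0,13],[-0.001,0.001,0.0]],[[7,0,13],[0.0,-0.0,0.0]],[[8,0,12],[-0.0,-0.0,0.0]],[[7,0,13],[-0.0,0.0,0.0]],[[7,0,13],[-0.001,0.0,0.0]],[[8,0,13],[0.0,0.001,0.0]]]
```

>>> apply_moves:
  series:
    - [[15,0,26],[0,0,0]]
    - [[15,0,25],[0,0,0]]
    - [[15,0,26],[0,0,0]]
    - [[7,0,13],[0,0,0]]
    - [[7,0,12],[0,0,0]]
    - [[0,0,0],[0,0,0]]
    - [[0,0,0],[0,0,0]]

```text
t: 3.1
tool_pos: [0.5282, 0.3025, 0.1775]
orientation: [1.352, 2.297, -0.364]
force: [-0.0, 0.6, -0.6]
opening: 0.0933
gripper_force: 0.0
```

>>> apply_moves:
  series:
    - [[0,0,0],[0,0,0]]
    - [[0,0,0],[0,0,0]]
    - [[0,0,0],[0,0,0]]
    - [[0,0,0],[0,0,0]]
    - [[0,0,0],[0,0,0]]
    - [[0,0,0],[0,0,0]]
    - [[0,0,0],[0,0,0]]
    - [[0,0,0],[0,0,0]]
  claw: 0
  newtons: 20

```text
t: 3.77
tool_pos: [0.5278, 0.3029, 0.1767]
orientation: [1.351, 2.298, -0.364]
force: [-0.2, 0.9, 0.5]
opening: 0.0447
gripper_force: 20.0
```

Run:
```python
from h import *
A,s=cur();print(s['q'].round(3),at(A),s['force'],s['opening'],s['gripper_force'])
L=A.copy();L[2,3]+=.10
F=pose(jig([-75,0,44+130]),YAW,30,1)
P=line(A,L,3);P=line(P,F,11)
G=pose(jig([-10,0,44+20]),YAW,30,1);print(R.from_euler('z',-YAW).apply((G-F)[:3,3])*1000)
```

```text
[ 0.594  0.43   1.624 -0.565  1.199  0.326] (array([568.4, 229.8,  32.1]), array([-386.5,  240.2,   32.1])) [-0.22229333  0.86554233  0.52260468] 0.04473965049602955 19.99990314245224
[[[-17,0,-29],[-0.0,0.0,0.0]],[[-16,0,-29],[-0.0,0.0,0.0]],[[-17,0,-29],[-0.0,0.0,0.0]]]
[[[-27,-21,11],[-0.002,0.0,-0.004]],[[-27,-21,12],[-0.002,0.0,-0.003]],[[-28,-21,11],[-0.002,0.0,-0.004]],[[-27,-21,11],[-0.002,0.0,-0.003]],[[-27,-22,12],[-0.003,0.001,-0.004]],[[-27,-21,11],[-0.002,-0.0,-0.003]],[[-26,-22,11],[-0.002,-0.0,-0.004]],[[-27,-21,11],[-0.002,-0.0,-0.003]],[[-27,-22,11],[-0.002,-0.0,-0.004]],[[-26,-22,11],[-0.002,0.0,-0.003]],[[-27,-22,11],[-0.002,0.0,-0.004]]]
[ 6.50000000e+01  7.41111128e-14 -1.10000000e+02]
```

>>> apply_moves:
  series:
    - [[-17,0,-29],[0,0,0]]
    - [[-16,0,-29],[0,0,0]]
    - [[-17,0,-29],[0,0,0]]
    - [[-27,-21,11],[-0.002,0,-0.004]]
    - [[-27,-21,12],[-0.002,0,-0.003]]
    - [[-28,-21,11],[-0.002,0,-0.004]]
    - [[-27,-21,11],[-0.002,0,-0.003]]
    - [[-27,-22,12],[-0.003,0.001,-0.004]]
    - [[-27,-21,11],[-0.002,0,-0.003]]
    - [[-26,-22,11],[-0.002,0,-0.004]]
    - [[-27,-21,11],[-0.002,0,-0.003]]
    - [[-27,-22,11],[-0.002,0,-0.004]]

```text
t: 4.77
tool_pos: [0.4913, -0.0202, 0.3112]
orientation: [1.307, 2.321, -0.351]
force: [0.4, -0.5, -1.4]
opening: 0.0452
gripper_force: 20.0
```

>>> apply_moves:
  series:
    - [[-26,-22,11],[-0.002,0,-0.003]]
    - [[-27,-22,11],[-0.002,0,-0.004]]
    - [[0,0,0],[0,0,0]]
    - [[0,0,0],[0,0,0]]
    - [[0,0,0],[0,0,0]]

```text
t: 5.18
tool_pos: [0.4838, -0.0902, 0.3185]
orientation: [1.299, 2.325, -0.348]
force: [0.4, 0.3, -1.7]
opening: 0.0449
gripper_force: 20.0
```

Run:
```python
from h import *
A,s=cur();print(s['q'].round(3),at(A),s['force'],s['opening'],s['gripper_force'])
G=pose(jig([-10,0,44+20]),YAW,30,1);H=pose(jig([0,0,44+14]),YAW,30,1)
P=line(A,G,6);line(P,H,1)
p,d=robot.read_camera('top');W=world('top',d);cv2.imwrite('pics/top1.png',p);np.save('top1.npy',d)
cv2.imwrite('pics/c3.png',cv2.resize(p[150:260,340:480],None,fx=5,fy=5,interpolation=cv2.INTER_CUBIC))
```

```text
[-0.138 -0.252  2.063 -0.466  1.03  -0.508] (array([ 527.5, -161.3,  173.8]), array([-75.2,   0. , 173.8])) [ 0.4345511  0.3019046 -1.6564519] 0.04485512794258712 19.99940425157547
[[[0,0,21],[-0.0,-0.0,-0.0]],[[-1,0,22],[-0.0,-0.0,-0.0]],[[0,0,21],[-0.0,-0.0,-0.001]],[[0,0,21],[-0.001,-0.0,0.0]],[[0,0,21],[0.0,-0.0,0.0]],[[-1,0,22],[0.0,-0.0,-0.0]]]
[[[-5,0,10],[0.0,-0.0,-0.0]]]
```

View pics/c3.png

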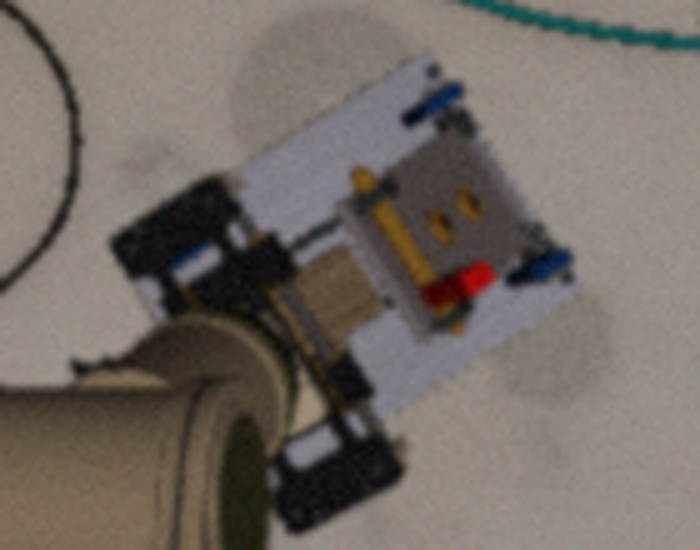

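>>> apply_moves:
  series:
    - [[0,0,21],[0,0,0]]
    - [[-1,0,22],[0,0,0]]
    - [[0,0,21],[0,0,0]]
    - [[0,0,21],[0,0,0]]
    - [[0,0,21],[0,0,0]]
    - [[-1,0,22],[0,0,0]]
    - [[-5,0,10],[0,0,0]]
    - [[0,0,0],[0,0,0]]
    - [[0,0,0],[0,0,0]]

```text
t: 5.98
tool_pos: [0.5236, -0.1528, 0.2019]
orientation: [1.296, 2.328, -0.348]
force: [-0.0, 0.7, -0.4]
opening: 0.0447
gripper_force: 20.0
```

Run:
```python
from h import *
A,s=cur();print(at(A),s['force'])
s_,d=robot.read_camera('scene');p,dt=robot.read_camera('top')
a=cv2.resize(s_[120:215,315:400],(510,570),interpolation=cv2.INTER_CUBIC);cv2.imwrite('pics/c4.png',a)
H=pose(jig([0,0,45]),YAW,30,1);line(A,H,4)
```

```text
(array([ 567.2, -223.8,   57.2]), array([-1.2,  1. , 57.2])) [-0.01120404  0.74413597 -0.37929948]
[[[1,0,3],[-0.0,-0.0,0.001]],[[2,-1,3],[-0.0,-0.001,0.0]],[[1,0,2],[-0.0,-0.0,0.001]],[[1,0,3],[-0.001,-0.0,0.0]]]
```

View pics/c4.png

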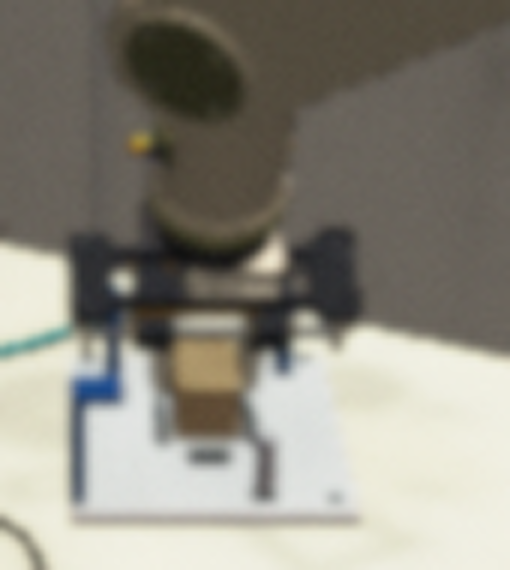

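>>> apply_moves:
  series:
    - [[1,0,3],[0,0,0.001]]
    - [[2,-1,3],[0,-0.001,0]]
    - [[1,0,2],[0,0,0.001]]
    - [[1,0,3],[-0.001,0,0]]
    - [[0,0,0],[0,0,0]]
    - [[0,0,0],[0,0,0]]

```text
t: 6.58
tool_pos: [0.523, -0.1557, 0.1905]
orientation: [1.299, 2.323, -0.347]
force: [0.6, -0.2, -1.4]
opening: 0.0452
gripper_force: 20.0
```

>>> apply_moves:
  series:
    - [[0.5,0,1],[0,0,0]]
    - [[0,0,0],[0,0,0]]
    - [[0,0,0],[0,0,0]]

```text
t: 6.83
tool_pos: [0.5233, -0.1558, 0.1897]
orientation: [1.299, 2.323, -0.347]
force: [0.0, -0.7, -1.4]
opening: 0.0454
gripper_force: 20.0
```

Run:
```python
from h import *
A,s=cur();print(at(A),s['force'],s['opening'])
```

```text
(array([ 567.4, -227. ,   45.2]), array([ 1.6, -0.6, 45.2])) [ 0.02358528 -0.72333692 -1.3935497 ] 0.04536341578621095
```

>>> apply_moves:
  series:
    - [[0.5,0,1],[0,0,0]]
    - [[0,0,0],[0,0,0]]
    - [[0,0,0],[0,0,0]]

```text
t: 7.08
tool_pos: [0.5234, -0.1558, 0.1887]
orientation: [1.299, 2.323, -0.347]
force: [0.4, 0.9, -1.4]
opening: 0.0451
gripper_force: 20.0
```

>>> apply_moves:
  series:
    - [[0,0,1],[0,0,0]]
    - [[0,0,0],[0,0,0]]
    - [[0,0,0],[0,0,0]]

```text
t: 7.33
tool_pos: [0.524, -0.1563, 0.1886]
orientation: [1.298, 2.322, -0.347]
force: [-2.6, 2.4, 6.7]
opening: 0.045
gripper_force: 20.0
```

>>> apply_moves:
  series:
    - [[0,0,-0.5],[0,0,0]]
    - [[0,0,0],[0,0,0]]
    - [[0,0,0],[0,0,0]]
    - [[0,0,0],[0,0,0]]
    - [[0,0,0],[0,0,0]]
    - [[0,0,0],[0,0,0]]
  claw: 0.8

```text
t: 7.83
tool_pos: [0.5234, -0.156, 0.188]
orientation: [1.299, 2.323, -0.347]
force: [-0.6, -0.5, 0.5]
opening: 0.0739
gripper_force: 0.0
```

>>> apply_moves:
  series:
    - [[0,0,-15],[0,0,0]]
    - [[0,0,-35],[0,0,0]]
    - [[0,0,-35],[0,0,0]]
    - [[0,0,-35],[0,0,0]]
    - [[0,0,-35],[0,0,0]]
    - [[0,0,0],[0,0,0]]
    - [[0,0,0],[0,0,0]]

```text
t: 8.42
tool_pos: [0.4832, -0.0894, 0.3251]
orientation: [1.296, 2.319, -0.343]
force: [0.3, 0.3, -0.9]
opening: 0.0744
gripper_force: 0.0
```

Run:
```python
from h import *
A,s=cur();print(s['q'].round(3),at(A),s['force'],s['opening'])
p,d=robot.read_camera('scene');np.save('s5.npy',d);p2,d2=robot.read_camera('top')
a=cv2.resize(p[120:215,315:400],(510,570),interpolation=cv2.INTER_CUBIC)
b=cv2.resize(p2[150:245,350:480],(780,570),interpolation=cv2.INTER_CUBIC)[:,:290]
cv2.imwrite('pics/c5.png',np.hstack([a,b]))
# paddle position (red) from both cams, before this grip
for n,pp,dd,box in(('scene',p,d,(100,160,340,385)),('top',p2,d2,(180,230,410,460))):
    im=pp.astype(int);r0,r1,c0,c1=box
    m=(im[...,2]>90)&(im[...,2]>2.2*im[...,1])&(im[...,2]>2.2*im[...,0]);k=np.zeros_like(m);k[r0:r1,c0:c1]=1;m&=k
    w=world(n,dd)[m];j=R.from_euler('z',-YAW).apply(w-JIG)*1000
    print(n,len(j),np.median(j,0),j.min(0),j.max(0))
# candidate: lean at open
O=pose(jig([-12,-27,264+90]),YAW,0,1)
M=pose(jig([-70,-27,264+100]),YAW,15,1)
P=line(A,M,8)
```

```text
[-0.137 -0.265  2.062 -0.465  1.036 -0.511] (array([ 528.2, -160.6,  180.8]), array([-75.4,   0.9, 180.8])) [ 0.28452705  0.33279726 -0.8803054 ] 0.07441412808258929
  return _methods._mean(a, axis=axis, dtype=dtype,
  ret = um.true_divide(
Traceback (most recent call last):
ValueError: zero-size array to reduction operation minimum which has no identity
```

View pics/c5.png

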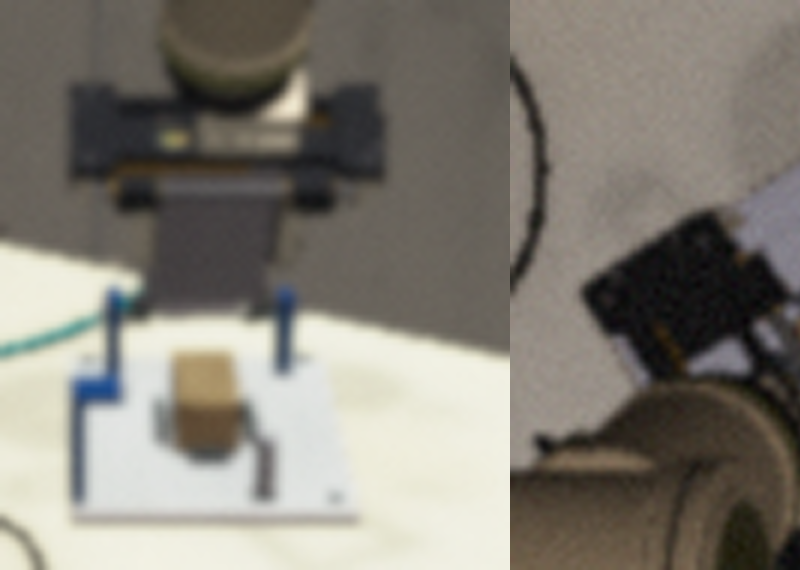

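```bash
cat >> h.py <<'E'
def fk(q,k):
    a1,d1,l2,e,l3,d6=k;Ry=lambda a:R.from_euler('y',a);Rz=lambda a:R.from_euler('z',a)
    r=Rz(q[0]);p=r.apply([a1,0,d1]);r=r*Ry(q[1]);p=p+r.apply([0,0,l2]);r=r*Ry(q[2]);p=p+r.apply([e,0,l3])
    r=r*Rz(q[3])*Ry(q[4]);p=p+r.apply([0,0,d6]);return p,r*Rz(q[5])
E
python3 - <<'E'
from h import *
A,s=cur()
D=[([-1.3214,.1312,1.4893,0,1.523,-.0854],[.1971,-.5665,.4037]),([.594,.277,1.576,-.534,1.371,.217],[.5276,.3027,.294]),
([.594,.43,1.624,-.565,1.199,.326],[.5278,.3029,.1767]),([-.138,-.252,2.063,-.466,1.03,-.508],[.4838,-.0902,.3185]),(s['q'],s['tool_pos'])]
r=least_squares(lambda k:np.concatenate([fk(q,k)[0]-p for q,p in D]),[0,.3,.5,0,.5,.1],x_scale=.1)
k=r.x;print(k,np.abs(r.fun).max()*1000)
off=fk(s['q'],k)[1].inv()*R.from_matrix(A[:3,:3]);print(off.as_rotvec())
np.save('k.npy',k)
q=s['q'].copy()
lo=np.array([-2.96,-.89,.02,-1.34,0,-2.66]);hi=np.array([2.96,2.26,2.5,4.48,2.73,2.66])
def ik(T,q0):
    f=lambda q:np.r_[(fk(q,k)[0]-T[:3,3])*5,((fk(q,k)[1]*off).inv()*R.from_matrix(T[:3,:3])).as_rotvec()]
    return least_squares(f,q0,bounds=(lo,hi))
for th,leans in((.9,(-15,-7,0,10)),(.45,(10,20)),(0,(20,30,37,45))):
  for l in leans:
    c,sn=np.cos(th),np.sin(th);g=[95-225*c+42*sn,-5,62+225*sn+42*c]
    a=ik(pose(jig(g),YAW,l,1),q);print(th,l,np.round(g),a.x.round(2),'cost',a.cost)
# paddle y from first pics; block check
for n in('scene','top'):
    im=cv2.imread(f'pics/{n}0.png').astype(int);box=(110,160,345,380) if n=='scene' else (180,230,410,460)
    m=(im[...,2]>100)&(im[...,2]>2.2*im[...,1])&(im[...,2]>2.2*im[...,0]);z=np.zeros_like(m);z[box[0]:box[1],box[2]:box[3]]=1;m&=z
    v,u=np.nonzero(m);print(n,len(u),u.mean(),v.mean(),u.min(),u.max(),v.min(),v.max())
for y in(-30,-27,-24):print(y,proj('scene',[jig([-9,y,289]),jig([-15,y,235])]).round(1).tolist(),proj('top',[jig([-9,y,289])]).round(1).tolist())
W=world('scene',np.load('s5.npy'));j=R.from_euler('z',-YAW).apply(W.reshape(-1,3)-JIG)*1000
b=j[(abs(j[:,0])<60)&(abs(j[:,1])<40)&(j[:,2]>44)&(j[:,2]<60)];print(len(b),np.median(b,0),np.percentile(b,3,0),np.percentile(b,97,0),cv2.minAreaRect(b[:,:2].astype(np.float32)))
E
```

```text
[0.03694477 0.25014487 0.29112859 0.02542096 0.52325888 0.07866469] 49.93885762939112
[-1.54143467e-16 -4.31601707e-16  1.57079633e+00]
0.9 -15 [-12.  -5. 264.] [-0.43  0.31  1.26  0.15  1.79 -0.97] cost 8.435221794308553e-24
0.9 -7 [-12.  -5. 264.] [-0.4   0.21  1.36  0.07  1.67 -0.95] cost 2.433442220038371e-28
0.9 0 [-12.  -5. 264.] [-0.37  0.13  1.45 -0.    1.56 -0.93] cost 3.9327680485180825e-31
0.9 10 [-12.  -5. 264.] [-0.33  0.02  1.57 -0.11  1.42 -0.87] cost 1.1798034905685638e-22
0.45 10 [-89.  -5. 198.] [-0.23 -0.15  1.87 -0.13  1.31 -0.76] cost 7.514796926299487e-19
0.45 20 [-89.  -5. 198.] [-0.17 -0.25  1.97 -0.28  1.2  -0.65] cost 5.244744003366641e-28
0 20 [-130.   -5.  104.] [-0.1  -0.24  2.15 -0.32  1.04 -0.52] cost 1.9745837496073184e-30
0 30 [-130.   -5.  104.] [-0.03 -0.3   2.24 -0.53  0.97 -0.33] cost 1.282850392435964e-19
0 37 [-130.   -5.  104.] [ 0.02 -0.32  2.29 -0.7   0.94 -0.18] cost 9.78382255658144e-27
0 45 [-130.   -5.  104.] [ 0.08 -0.33  2.34 -0.9   0.93  0.01] cost 3.123990558494212e-18
scene 43 357.0 134.67441860465115 356 358 128 142
top 30 435.0 205.1 432 438 202 208
-30 [[358.4, 127.2], [358.0, 141.2]] [[436.1, 206.4]]
-27 [[357.6, 127.2], [357.2, 141.2]] [[435.5, 205.4]]
-24 [[356.8, 127.2], [356.4, 141.2]] [[434.9, 204.5]]
128 [-10.62198946   1.73673617  53.09713538] [-48.63506193 -19.12937599  45.50742579] [44.65062334 23.44229441 55.86731677] ((-0.091644287109375, 2.3253097534179688), (101.30840301513672, 44.574951171875), 0.3429855406284332)
```

```bash
cat >> h.py <<'E'
def pad(th,y,up=0,rel=0):
    c,s=np.cos(th),np.sin(th);a=np.radians(45)-th
    g=np.array([95-225*c+42*s,y,62+225*s+42*c])+up*np.array([-np.sin(a),0,np.cos(a)])
    return pose(jig(g),YAW,np.degrees(a)+rel,1)
E
python3 - <<'E'
from h import *
A,s=cur()
M=pose(jig([-95,-26,365]),YAW,10,1);O=pad(.9,-26,70);G=pad(.9,-26,2)
P=line(A,M,7);P=line(P,O,5);line(P,G,4)
E
```

```text
[[[-19,-4,-23],[0.0,0.05,-0.0]],[[-18,-3,-24],[0.0,0.05,-0.0]],[[-17,-4,-25],[0.0,0.05,-0.001]],[[-16,-3,-26],[0.001,0.05,0.0]],[[-14,-4,-27],[-0.0,0.05,-0.0]],[[-13,-3,-27],[-0.0,0.05,-0.0]],[[-12,-4,-28],[-0.0,0.05,-0.001]]]
[[[-26,0,11],[-0.0,0.058,0.0]],[[-27,0,9],[-0.0,0.058,0.0]],[[-28,0,8],[-0.0,0.057,0.0]],[[-27,0,6],[-0.0,0.058,0.0]],[[-28,0,4],[-0.0,0.058,0.0]]]
[[[0,0,17],[-0.0,0.0,0.0]],[[0,0,17],[-0.0,0.0,0.0]],[[0,0,17],[-0.0,0.0,0.0]],[[0,0,17],[-0.0,0.0,0.0]]]
```

>>> apply_moves:
  series:
    - [[-19,-4,-23],[0,0.05,0]]
    - [[-18,-3,-24],[0,0.05,0]]
    - [[-17,-4,-25],[0,0.05,-0.001]]
    - [[-16,-3,-26],[0.001,0.05,0]]
    - [[-14,-4,-27],[0,0.05,0]]
    - [[-13,-3,-27],[0,0.05,0]]
    - [[-12,-4,-28],[0,0.05,-0.001]]
    - [[-26,0,11],[0,0.058,0]]
    - [[-27,0,9],[0,0.058,0]]
    - [[-28,0,8],[0,0.057,0]]
    - [[-27,0,6],[0,0.058,0]]
    - [[-28,0,4],[0,0.058,0]]
  claw: 0.45

```text
t: 9.52
tool_pos: [0.5532, -0.2537, 0.4974]
orientation: [-1.48, -2.649, -0.087]
force: [-0.1, 0.9, 0.1]
opening: 0.042
gripper_force: 0.0
```

>>> apply_moves:
  series:
    - [[0,0,0],[0,0,0]]
    - [[0,0,0],[0,0,0]]
    - [[0,0,0],[0,0,0]]

```text
t: 9.77
tool_pos: [0.5526, -0.2519, 0.4988]
orientation: [-1.482, -2.653, -0.084]
force: [0.5, 0.5, 0.9]
opening: 0.042
gripper_force: 0.0
```

Run:
```python
from h import *
A,s=cur();print(s['q'].round(3),at(A),s['opening'])
line(A,pad(.9,-26,2),4)
```

```text
[-0.529  0.183  1.263  0.055  1.799 -1.071] (array([ 542.3, -235.6,  332.9]), array([ -4.2, -26.4, 332.9])) 0.041966654743442244
[[[0,0,17],[-0.0,-0.0,-0.0]],[[0,0,17],[-0.001,-0.001,-0.0]],[[0,0,16],[0.0,-0.0,-0.001]],[[0,0,17],[-0.0,-0.001,0.0]]]
```

>>> apply_moves:
  series:
    - [[0,0,17],[0,0,0]]
    - [[0,0,17],[-0.001,-0.001,0]]
    - [[0,0,16],[0,0,0]]
    - [[0,0,17],[0,0,0]]
    - [[0,0,0],[0,0,0]]
    - [[0,0,0],[0,0,0]]

```text
t: 10.27
tool_pos: [0.5481, -0.2439, 0.4348]
orientation: [-1.481, -2.658, -0.085]
force: [0.4, 0.2, 0.4]
opening: 0.0418
gripper_force: 0.0
```

>>> apply_moves:
  series:
    - [[0,0,0],[0,0,0]]
    - [[0,0,0],[0,0,0]]
    - [[0,0,0],[0,0,0]]
    - [[0,0,0],[0,0,0]]
    - [[0,0,0],[0,0,0]]
    - [[0,0,0],[0,0,0]]
    - [[0,0,0],[0,0,0]]
  claw: 0
  newtons: 30

```text
t: 10.85
tool_pos: [0.5488, -0.2452, 0.4347]
orientation: [-1.482, -2.657, -0.085]
force: [-0.6, -1.0, 3.8]
opening: 0.0144
gripper_force: 30.0
```

Run:
```python
from h import *
A,s=cur();print(at(A),s['opening'],s['force'])
p,d=robot.read_camera('scene')
cv2.imwrite('pics/c6.png',cv2.resize(p[90:215,315:400],None,fx=4.5,fy=4.5,interpolation=cv2.INTER_CUBIC))
y=at(A)[1][1]
B=pad(0.0,y,2);rows(A,B,n=24)
```

```text
(array([ 539.1, -229.1,  268.7]), array([-11.4, -25.7, 268.7])) 0.014383921898533245 [-0.61618349 -0.95831842  3.78085267]
24 x [[13.4, 0.0, 5.2], [0.0001, -0.0374, -0.0]]
```

View pics/c6.png

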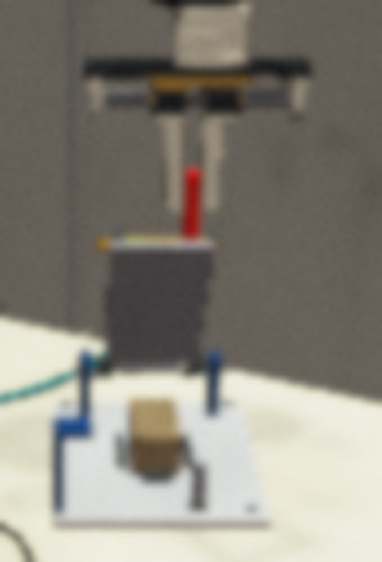

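>>> apply_moves:
  series:
    - [[13.4,0,5.2],[0,-0.0374,0]]
    - [[13.4,0,5.2],[0,-0.0374,0]]
    - [[13.4,0,5.2],[0,-0.0374,0]]
    - [[13.4,0,5.2],[0,-0.0374,0]]
    - [[13.4,0,5.2],[0,-0.0374,0]]
    - [[13.4,0,5.2],[0,-0.0374,0]]
    - [[13.4,0,5.2],[0,-0.0374,0]]
    - [[13.4,0,5.2],[0,-0.0374,0]]
    - [[13.4,0,5.2],[0,-0.0374,0]]
    - [[13.4,0,5.2],[0,-0.0374,0]]
    - [[0,0,0],[0,0,0]]
    - [[0,0,0],[0,0,0]]

```text
t: 11.9
tool_pos: [0.4803, -0.1338, 0.3759]
orientation: [1.414, 2.538, -0.184]
force: [-2.2, 0.2, 5.5]
opening: 0.014
gripper_force: 30.0
```

Run:
```python
from h import *
A,s=cur();print(at(A),s['q'].round(2),s['opening'],s['force'],s['wrist_torque'])
y=-26
B=pad(0.04,y,3);rows(A,B,n=13)
```

```text
(array([ 503.4, -170.5,  214.6]), array([-80. , -25.3, 214.6])) [-0.31 -0.23  1.9  -0.18  1.27 -0.83] 0.013986721578217225 [-2.18684653  0.16689036  5.48715768] [-0.04411039  0.08895539  0.04298284]
13 x [[13.2, -0.0, 5.1], [0.0002, -0.0371, 0.0]]
```

>>> apply_moves:
  series:
    - [[13.2,0,5.1],[0,-0.0371,0]]
    - [[13.2,0,5.1],[0,-0.0371,0]]
    - [[13.2,0,5.1],[0,-0.0371,0]]
    - [[13.2,0,5.1],[0,-0.0371,0]]
    - [[13.2,0,5.1],[0,-0.0371,0]]
    - [[13.2,0,5.1],[0,-0.0371,0]]
    - [[13.2,0,5.1],[0,-0.0371,0]]
    - [[13.2,0,5.1],[0,-0.0371,0]]
    - [[13.2,0,5.1],[0,-0.0371,0]]
    - [[13.2,0,5.1],[0,-0.0371,0]]
    - [[0,0,0],[0,0,0]]
    - [[0,0,0],[0,0,0]]

```text
t: 12.9
tool_pos: [0.4288, -0.0497, 0.2745]
orientation: [1.246, 2.236, -0.406]
force: [-6.2, 8.7, 9.3]
opening: 0.014
gripper_force: 30.0
```

Run:
```python
from h import *
A,s=cur();print(at(A),s['q'].round(2),s['opening'],s['force'],s['wrist_torque'])
y=-26
B=pad(0.02,y,3);rows(A,B,n=5);rows(B,pad(0,y,3),n=4)
```

```text
(array([ 480.8, -133.5,  139.7]), array([-123.4,  -25.1,  139.7])) [-0.01 -0.38  2.27 -0.64  0.98 -0.28] 0.013969065063846953 [-6.24598676  8.65576915  9.33800709] [0.705474   0.33330808 0.0604051 ]
5 x [[9.4, -0.1, 3.6], [0.0004, -0.0267, 0.0002]]
4 x [[1.8, -0.0, 0.7], [-0.0, -0.005, 0.0]]
```

>>> apply_moves:
  series:
    - [[9.6,0,3.3],[0,-0.0267,0]]
    - [[9.6,0,3.3],[0,-0.0267,0]]
    - [[9.6,0,3.3],[0,-0.0267,0]]
    - [[9.6,0,3.3],[0,-0.0267,0]]
    - [[0,0,0],[0,0,0]]
    - [[0,0,0],[0,0,0]]

```text
t: 13.4
tool_pos: [0.4177, -0.032, 0.2407]
orientation: [1.196, 2.145, -0.463]
force: [-0.3, -2.0, 4.2]
opening: 0.0142
gripper_force: 30.0
```

```bash
cat > st.py <<'E'
from h import *
A,s=cur();f=R.from_euler('z',-YAW).apply(s['force']);g=at(A)[1]
ln=np.degrees(np.arctan2(*(R.from_euler('z',-YAW).apply(A[:3,2])*[1,1,-1])[[0,2]]))
v=g-[95,0,62];print(g,'lean',ln.round(2),'F jig',f.round(1),'open',s['opening'],'radius',np.hypot(v[0],v[2]).round(1),'ang',(np.arctan2(v[2],-v[0])-np.arctan2(42,225)).round(4))
E
python3 st.py
```

```text
[-130.3  -25.4  117.4] lean 42.38 F jig [ 1.6 -1.4  4.2] open 0.014188900127575609 radius 232.0 ang 0.0566
```

>>> apply_moves:
  series:
    - [[5.4,0,2.1],[0,-0.015,0]]
    - [[5.4,0,2.1],[0,-0.015,0]]
    - [[5.4,0,2.1],[0,-0.015,0]]
    - [[0,0,0],[0,0,0]]
    - [[0,0,0],[0,0,0]]
    - [[0,0,0],[0,0,0]]

```text
t: 13.9
tool_pos: [0.4139, -0.0256, 0.2254]
orientation: [1.177, 2.107, -0.484]
force: [-3.1, 1.5, 6.0]
opening: 0.0139
gripper_force: 30.0
```

```bash
python3 st.py
```

```text
[-132.5  -25.3  107.1] lean 44.89 F jig [-2.9 -1.9  6. ] open 0.013920342343558293 radius 231.9 ang 0.0112
```

>>> apply_moves:
  series:
    - [[1.8,0,0.7],[0,-0.005,0]]
    - [[0,0,0],[0,0,0]]
    - [[0,0,0],[0,0,0]]

```text
t: 14.15
tool_pos: [0.4136, -0.0249, 0.2237]
orientation: [1.174, 2.102, -0.486]
force: [-2.6, 2.8, 6.1]
opening: 0.0138
gripper_force: 30.0
```

```bash
python3 st.py
```

```text
[-132.7  -25.2  106. ] lean 45.17 F jig [-3.8 -0.8  6.1] open 0.01382851351339493 radius 231.9 ang 0.0063
```

Keep lowering in small steps to the stop.

>>> apply_moves:
  series:
    - [[1.8,0,0.7],[0,-0.005,0]]
    - [[0,0,0],[0,0,0]]
    - [[0,0,0],[0,0,0]]

```text
t: 14.4
tool_pos: [0.4131, -0.0242, 0.2219]
orientation: [1.172, 2.098, -0.489]
force: [-1.5, 1.9, 6.0]
opening: 0.0139
gripper_force: 30.0
```

>>> apply_moves:
  series:
    - [[1.8,0,0.7],[0,-0.005,0]]
    - [[0,0,0],[0,0,0]]
    - [[0,0,0],[0,0,0]]

```text
t: 14.65
tool_pos: [0.4129, -0.0235, 0.2204]
orientation: [1.169, 2.094, -0.491]
force: [-4.2, 5.1, 7.7]
opening: 0.0136
gripper_force: 30.0
```

```bash
python3 st.py
```

```text
[-133.1  -24.9  103.9] lean 45.75 F jig [-6.5 -0.9  7.7] open 0.013596696497872268 radius 231.9 ang -0.0029
```

>>> apply_moves:
  series:
    - [[1.8,0,0.7],[0,-0.005,0]]
    - [[0,0,0],[0,0,0]]
    - [[0,0,0],[0,0,0]]

```text
t: 14.9
tool_pos: [0.4129, -0.0226, 0.2193]
orientation: [1.167, 2.088, -0.492]
force: [-5.4, 7.5, 12.4]
opening: 0.0137
gripper_force: 30.0
```

```bash
python3 st.py
```

```text
[-133.1  -24.2  103.4] lean 46.08 F jig [-9.2 -0.7 12.4] open 0.01370359618392842 radius 231.8 ang -0.005
```

>>> apply_moves:
  series:
    - [[1,0,0.6],[0,0,0]]
    - [[0,0,0],[0,0,0]]
    - [[0,0,0],[0,0,0]]

```text
t: 15.15
tool_pos: [0.4133, -0.0222, 0.2189]
orientation: [1.166, 2.087, -0.491]
force: [-7.5, 9.3, 16.4]
opening: 0.0138
gripper_force: 30.0
```

```bash
python3 st.py
```

```text
[-133.2  -23.5  103.1] lean 46.12 F jig [-11.9  -1.5  16.4] open 0.01384494044530635 radius 231.9 ang -0.0063
```

>>> apply_moves:
  series:
    - [[0,3,0],[0,0,0]]
    - [[0,3,0],[0,0,0]]
    - [[0,3,0],[0,0,0]]
    - [[0,3,0],[0,0,0]]
    - [[0,0,0],[0,0,0]]
    - [[0,0,0],[0,0,0]]

```text
t: 15.65
tool_pos: [0.4238, -0.0157, 0.219]
orientation: [1.166, 2.088, -0.49]
force: [-5.3, 10.2, 14.9]
opening: 0.0136
gripper_force: 30.0
```

```bash
python3 st.py
```

```text
[-133.2  -11.   103.2] lean 46.12 F jig [-11.4   0.9  14.9] open 0.013564751287613289 radius 231.9 ang -0.0059
```

>>> apply_moves:
  series:
    - [[0,3,0],[0,0,0]]
    - [[0,3,0],[0,0,0]]
    - [[0,3,0],[0,0,0]]
    - [[0,1,0],[0,0,0]]
    - [[0,0,0],[0,0,0]]
    - [[0,0,0],[0,0,0]]

```text
t: 16.15
tool_pos: [0.4321, -0.0105, 0.2189]
orientation: [1.166, 2.088, -0.49]
force: [-6.3, 10.0, 15.4]
opening: 0.0138
gripper_force: 30.0
```

```bash
python3 st.py
```

```text
[-133.2   -1.3  103.2] lean 46.12 F jig [-11.8  -0.1  15.4] open 0.013762747832540657 radius 231.9 ang -0.0059
```

>>> apply_moves:
  series:
    - [[0,1,0],[0,0,0]]
    - [[0,1,0],[0,0,0]]
    - [[0,0,0],[0,0,0]]
    - [[0,0,0],[0,0,0]]

```text
t: 16.48
tool_pos: [0.4329, -0.01, 0.2187]
orientation: [1.168, 2.087, -0.495]
force: [-18.4, 11.4, 23.7]
opening: 0.0141
gripper_force: 30.0
```

```bash
python3 st.py
```

```text
[-133.3   -1.   102.9] lean 46.12 F jig [-19.4  -9.7  23.7] open 0.014104953972783345 radius 231.9 ang -0.0073
```

>>> apply_moves:
  series:
    - [[0,1,0],[0,0,0]]
    - [[0,0,0],[0,0,0]]
    - [[0,0,0],[0,0,0]]

```text
t: 16.73
tool_pos: [0.4332, -0.0098, 0.2185]
orientation: [1.169, 2.087, -0.497]
force: [-23.4, 12.1, 28.1]
opening: 0.0139
gripper_force: 30.0
```

```bash
python3 st.py
```

```text
[-133.3   -0.9  102.8] lean 46.13 F jig [-22.6 -13.5  28.1] open 0.013884272497519858 radius 231.9 ang -0.0077
```

>>> apply_moves:
  series:
    - [[-0.5,-2.3,-0.5],[0,0,0]]
    - [[-0.5,0,-0.5],[0,0,0]]
    - [[0,0,0],[0,0,0]]
    - [[0,0,0],[0,0,0]]

```text
t: 17.07
tool_pos: [0.432, -0.0106, 0.2194]
orientation: [1.167, 2.089, -0.492]
force: [-3.5, 4.2, 8.7]
opening: 0.0136
gripper_force: 30.0
```

>>> apply_moves:
  series:
    - [[0,0,0],[0,0,0]]
    - [[0,0,0],[0,0,0]]
    - [[0,0,0],[0,0,0]]
    - [[0,0,0],[0,0,0]]
    - [[0,0,0],[0,0,0]]
    - [[0,0,0],[0,0,0]]
  claw: 0.45

```text
t: 17.57
tool_pos: [0.4309, -0.0108, 0.2176]
orientation: [1.167, 2.09, -0.495]
force: [0.4, 1.5, 1.5]
opening: 0.0417
gripper_force: 0.0
```

>>> apply_moves:
  series:
    - [[0,0,-10],[0,0,0]]
    - [[0,0,-20],[0,0,0]]
    - [[0,0,-25],[0,0,0]]
    - [[0,0,-25],[0,0,0]]
    - [[-15,0,-25],[0,0,0]]
    - [[-15,0,-25],[0,0,0]]
    - [[-15,0,-25],[0,0,0]]
    - [[0,0,0],[0,0,0]]
    - [[0,0,0],[0,0,0]]

```text
t: 18.32
tool_pos: [0.3888, 0.0584, 0.3602]
orientation: [1.166, 2.088, -0.489]
force: [-0.4, 0.3, 0.2]
opening: 0.0421
gripper_force: 0.0
```

Run:
```python
from h import *
A,s=cur();print(at(A),s['force'],s['opening'])
p,d=robot.read_camera('scene');p2,d2=robot.read_camera('top')
a=cv2.resize(p[130:215,315:390],None,fx=6,fy=6,interpolation=cv2.INTER_CUBIC)
b=cv2.resize(p2[155:240,360:417],None,fx=6,fy=6,interpolation=cv2.INTER_CUBIC)
cv2.imwrite('pics/c7.png',np.hstack([a,b]))
W=world('scene',d);j=R.from_euler('z',-YAW).apply(W.reshape(-1,3)-JIG)*1000
m=(j[:,0]>-80)&(j[:,0]<60)&(abs(j[:,1])<35)&(j[:,2]>40)&(j[:,2]<120);q=j[m]
print(len(q),np.polyfit(q[:,0],q[:,2],1),np.median(q[:,2]))
```

```text
(array([452.7, -43.5, 244.3]), array([-214.8,   -1.8,  244.3])) [-0.41647099  0.33152819  0.18106586] 0.0421388736588304
181 [-1.84332702e-02  6.97338571e+01] 69.50598836820345
```

View pics/c7.png

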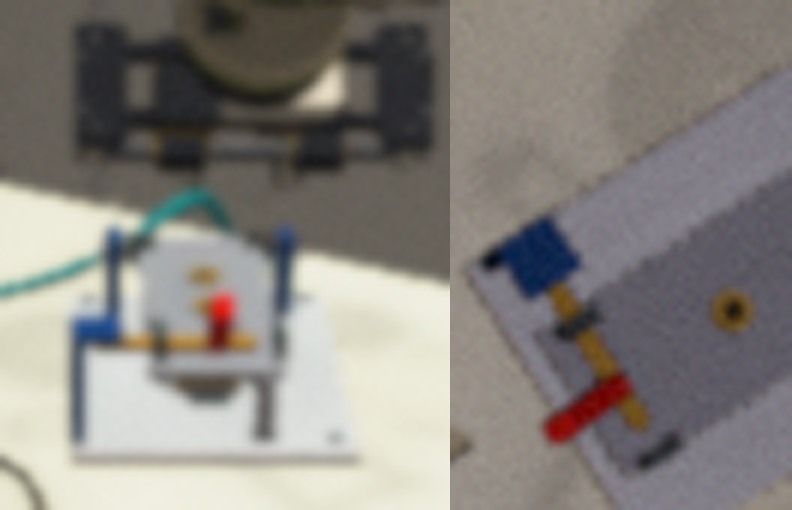

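>>> apply_moves:
  series:
    - [[15,0,25],[0,0,0]]
    - [[15,0,25],[0,0,0]]
    - [[15,0,25],[0,0,0]]
    - [[0,0,25],[0,0,0]]
    - [[0,0,25],[0,0,0]]
    - [[0,0,15],[0,0,0]]
    - [[0,0,7],[0,0,0]]
    - [[0,0,0],[0,0,0]]
    - [[0,0,0],[0,0,0]]

```text
t: 19.17
tool_pos: [0.4274, -0.006, 0.2227]
orientation: [1.168, 2.091, -0.497]
force: [1.0, 0.5, 0.2]
opening: 0.0418
gripper_force: 0.0
```

>>> apply_moves:
  series:
    - [[0,0,0],[0,0,0]]
    - [[0,0,0],[0,0,0]]
    - [[0,0,0],[0,0,0]]
    - [[0,2,0],[0,0,0]]
    - [[0,2,0],[0,0,0]]
    - [[0,0,0],[0,0,0]]
    - [[0,0,0],[0,0,0]]
  claw: 0.25

```text
t: 19.75
tool_pos: [0.4315, -0.0035, 0.2236]
orientation: [1.166, 2.09, -0.494]
force: [0.0, -0.2, -0.5]
opening: 0.0234
gripper_force: 0.0
```

```bash
python3 st.py
```

```text
[-139.7    1.4  107.6] lean 46.05 F jig [ 0.1 -0.1 -0.5] open 0.023429281669544118 radius 239.1 ang 0.0074
```

>>> apply_moves:
  series:
    - [[0,1,0],[0,0,0]]
    - [[0,1,0],[0,0,0]]
    - [[0,0,0],[0,0,0]]
    - [[0,0,0],[0,0,0]]

```text
t: 20.08
tool_pos: [0.433, -0.0027, 0.2233]
orientation: [1.167, 2.09, -0.495]
force: [-0.7, 0.4, 1.1]
opening: 0.0233
gripper_force: 0.3
```

```bash
python3 st.py
```

```text
[-139.6    3.   107.4] lean 46.04 F jig [-0.7 -0.4  1.1] open 0.023325624891638135 radius 239.0 ang 0.0066
```

>>> apply_moves:
  series:
    - [[0,1,0],[0,0,0]]
    - [[0,1,0],[0,0,0]]
    - [[0,0,0],[0,0,0]]
    - [[0,0,0],[0,0,0]]

```text
t: 20.42
tool_pos: [0.4341, -0.002, 0.223]
orientation: [1.168, 2.09, -0.498]
force: [-8.0, -0.8, 4.9]
opening: 0.0234
gripper_force: 3.5
```

```bash
python3 st.py
```

```text
[-139.6    3.8  107.1] lean 46.04 F jig [-3.5 -7.2  4.9] open 0.023358166010677108 radius 238.9 ang 0.0054
```

>>> apply_moves:
  series:
    - [[0,1,0],[0,0,0]]
    - [[0,0,0],[0,0,0]]
    - [[0,0,0],[0,0,0]]

```text
t: 20.67
tool_pos: [0.4344, -0.0018, 0.2227]
orientation: [1.169, 2.09, -0.5]
force: [-11.8, 0.3, 5.7]
opening: 0.0233
gripper_force: 5.2
```

```bash
python3 st.py
```

```text
[-139.7    3.9  106.7] lean 46.03 F jig [-6.4 -9.9  5.7] open 0.023321110856678182 radius 238.9 ang 0.0037
```

>>> apply_moves:
  series:
    - [[0,-3,0],[0,0,0]]
    - [[0,-4,0],[0,0,0]]
    - [[0,0,-10],[0,0,0]]
    - [[0,0,-20],[0,0,0]]
    - [[0,0,-25],[0,0,0]]
    - [[0,0,-25],[0,0,0]]
    - [[-15,0,-25],[0,0,0]]
    - [[-15,0,-25],[0,0,0]]
    - [[0,0,0],[0,0,0]]
    - [[0,0,0],[0,0,0]]

```text
t: 21.5
tool_pos: [0.3917, 0.0581, 0.3379]
orientation: [1.166, 2.087, -0.488]
force: [0.2, 0.7, -0.3]
opening: 0.0236
gripper_force: 0.0
```

Run:
```python
from h import *
A,s=cur();print(at(A),s['force'])
p,d=robot.read_camera('scene')
W=world('scene',d);j=R.from_euler('z',-YAW).apply(W.reshape(-1,3)-JIG)*1000
m=(j[:,0]>-80)&(j[:,0]<60)&(abs(j[:,1])<35)&(j[:,2]>40)&(j[:,2]<120);q=j[m]
print(len(q),np.polyfit(q[:,0],q[:,2],1))
print(robot.close_job())
```

```text
(array([455.8, -43.8, 222. ]), array([-212.9,    0.6,  222. ])) [ 0.22804729  0.65506019 -0.30229535]
174 [-1.80918170e-02  6.93903201e+01]
the job is handed in; nothing more can be done
None
```

The pine block is in the nest, the leaf is shut over it and stayed shut when I let go, and the bolt is at its stop under the keeper; I never went near the tape measure or screwdriver, and handed the job in at about 21.5 s.

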